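Lay a key safe on its back in the service cradle

TASK

The key safe has to lie on its back in the wooden cradle, door up, for servicing. Stand it upright on the bench with its back squarely against the middle of the board's metal tipping edge and let go, then push its top so that it tips over that edge and comes down on its back on the rubber mat. Let go, take it anew by its sides and lower it fully into the cradle; do not disturb the padlock, the lock cylinder, the oil bottle or the tin.

Things in the scene. Friction and masses are not known exactly. Their poses are not given: they have to be found in the camera images.
- key_safe: loose wall key safe standing on its foot: dark steel box 64 mm deep (x) x 62 mm wide (y) x 130 mm high (z), 0.7 kg, mass centre in the middle, all sides flat. Pale aluminium door with a black button pad on the -x face, back on the +x face. Origin: centre of the underside (foot). Buttons, catch and hinge stand out at most 2 mm; the top 30 mm of the door is plain
- safe_back (a point): centre of the key safe's back face, 65 mm above the foot, 32 mm behind the origin; axes as the key safe's
- service_board: fixed wooden board, 300 mm long (x) x 110 mm wide (y), its rubber-mat top 14 mm above the bench; origin under its centre. Its -x end is the tipping edge, an aluminium angle; next to it 130 mm of open mat, then the cradle: battens 12 to 14 mm wide, 16 mm higher than the mat, round a pocket 140 mm (x) x 70 mm (y) inside, floor = mat, for the lying safe with 4 to 5 mm to spare all round
- tip_edge (a point): middle of the tipping edge's top corner (board x = -150 mm, 14 mm above the bench), axes as the board's: +x is the direction to tip, towards the cradle. A safe tipped here turns about this corner, falls the rest by itself past about 35 degrees and stays lying with its foot end 15 to 35 mm over the edge
- cradle_floor (a point): centre of the cradle's floor (board x = +62 mm, 14 mm above the bench), axes as the board's
- padlock: brass padlock, 19x42x66 mm, loose on the bench; bystander, origin under its centre
- lock_cylinder: door lock cylinder, 67x28x38 mm, loose; bystander, origin under its centre
- oil_bottle: white oil bottle with a red nozzle, 40 mm wide, 114 mm high, loose; bystander, origin under its centre
- blank_tin: flat round tin of key blanks, 74x81x21 mm, loose; bystander, origin under its centre

How it is judged (in metres and radians):
On the way, in this order (a step that is already met when the one before it is completed fails the run):
1. the key safe stands upright on the bench, released, its back within 12 mm of the tipping edge, square to it within 0.2 rad and within 22 mm of its middle (angle between key_safe's own z axis and vertical below 0.08 rad and height (world z) of key_safe below 0.005 m and angle between the x axis of key_safe and the x axis of service_board, either way round below 0.2 rad and x of safe_back in the frame of tip_edge between -0.012 and 0.004 m and y of safe_back in the frame of tip_edge between -0.022 and 0.022 m and linear speed of key_safe below 0.03 m/s and angular speed of key_safe below 0.2 rad/s and contact force between the fingers and key_safe below 0.3 N), for 0.2 s.
2. the key safe has been tipped over the edge and lies on its back on the mat, door up, released and still (angle between key_safe's own x axis and vertical above 3.04 rad and x of safe_back in the frame of tip_edge between 0 and 0.075 m and y of safe_back in the frame of tip_edge between -0.035 and 0.035 m and z of safe_back in the frame of tip_edge between -0.005 and 0.008 m and linear speed of key_safe below 0.03 m/s and angular speed of key_safe below 0.2 rad/s and contact force between the fingers and key_safe below 0.3 N), for 0.2 s.
At the end, for the whole second after the job is handed in: The key safe lies on its back on the cradle's floor, door up (within 0.08 rad), between all four battens (its back's centre within 10 mm of the cradle's centre and within 4 mm of the floor's height), lengthwise in the cradle (within 0.15 rad, foot either way), released and at rest (angle between key_safe's own x axis and vertical above 3.06 rad and horizontal distance between safe_back and cradle_floor below 0.01 m and z of safe_back in the frame of cradle_floor between -0.004 and 0.004 m and angle between the z axis of key_safe and the x axis of service_board, either way round below 0.15 rad and linear speed of key_safe below 0.03 m/s and angular speed of key_safe below 0.2 rad/s and contact force between the fingers and key_safe below 0.3 N); the robot touches nothing.
It fails at once if the padlock is shifted by more than 30 mm (distance of padlock from where it was at the start of the episode above 0.03 m).
It fails at once if the lock cylinder is shifted by more than 30 mm (distance of lock_cylinder from where it was at the start of the episode above 0.03 m).
It fails at once if the oil bottle is shifted by more than 30 mm (distance of oil_bottle from where it was at the start of the episode above 0.03 m).
It fails at once if the blank tin is shifted by more than 30 mm (distance of blank_tin from where it was at the start of the episode above 0.03 m).
It also fails if it takes over 67 s, if anything falls off the work surface, if the arm or the gripper's body presses on something with over 40 N, if the wrist force passes 120 N, or if a joint passes its speed limit or range.

ROBOT

A 6-joint arm with a two-finger parallel gripper is mounted at the origin on a cart in front of the work surface, level with it; the furniture and walls round the work are solid. World frame = base frame: x ahead of the robot, y to its left, z up, the work surface at z = 0. Lengths are in mm, angles in degrees, forces in N, time in s.
With the tool pointing down it reaches from about 350 to 850 mm from the base axis. Payload 8.1 kg.
Tool frame: the origin (TCP) lies midway between the tips of the shut fingers; the grasp point (between the pads) lies 19 mm behind it; z points along the fingers, y is the line along which they close (so a half turn about z gives the same grasp; the last joint's range is limited). The gripper opens to 85 mm and grips with 20 to 120 N. Pads are 22 mm wide; open, the fingers measure 114 mm over their backs; the gripper's body (76 mm by 85 mm) begins 54 mm behind the grasp point. The pads swing forward as they close: fully open they stand 13 mm farther back than shut.
Start: joints at [71.654, 7.471, 85.268, -0, 87.261, -4.893], TCP at [139.567, 583.546, 231.292] pointing down, gripper open.
Joint ranges: [-169.43, 169.43], [-51.17, 129.36], [1.28, 143.12], [-76.62, 256.62], [0, 156.53], [-152.29, 152.29]. Speed limits (degrees/s): [136.94, 136.94, 159.86, 180, 180, 180].

INTERFACE

Orientations are given as [roll, pitch, yaw] about the fixed x, y, z axes, in that order (R = Rz(yaw) Ry(pitch) Rx(roll)).
In Python, from bench import r gives the robot as it stands.
- The arm moves only by the tool step_arm, never from a script. Its arguments are lists of equal length, an entry for each row: "delta_pos": the shift along the world's x, y, z in units of 200 mm (1.0 is 200 mm), a list of three; "spin": the turn about the world's z in units of 180 degrees (1.0 is 180 degrees). In form: {"delta_pos": [[dx, dy, dz], ...], "spin": [spin, ...]}. A call has 1 to 8 rows; each row shifts and turns the commanded pose from where the row before left it; what a row does not reach is not made up. A row lasts 1/8 s, in which the tool goes at most 62.5 mm and 10.7 degrees, less where a joint would pass 70% of its speed; a pose out of reach is approached as far as the arm can. A call with a number of a shift or a turn outside -1 to 1 is refused whole. A call with a gripper value outside its range is refused whole. "gripper" is the opening, from -1 (shut) to 1 (fully open), set as the call begins (left out, the last holds). The fingers move at their own pace and stop on an object; "squeeze" is the grip in N (left out, the last holds). Time passes only in rows, so rows that do not move let the fingers close. It gives the time, the measured TCP pose, the force, the opening and the grip force at its end, in the units of the state.
- r.sense(): the state, without advancing time (a new reading comes with each control period).
- r.snapshot(name): name is "scene" or "top" or "wrist"; returns a dict with "pixels" (480x640x3 uint8, blue, green, red), "fx", "fy", "cx", "cy" (pixels), "camera_from_world" (4x4, takes a point from world to camera coordinates). Camera axes: x right, y up, looking along -z (the intrinsics and any distortion apply to the point x, -y, -z); pixel columns grow to the right and rows downward; lengths in mm; the calibration is good to about 2 mm. A picture is of the moment at which its call begins. There is no depth.
- r.hand_in(): hands the job in; it is judged then, once.
The state is a dict: "time": time; "joint_pos": joint angles; "qd": joint speeds; "joint_efforts": joint torques, N m; "tool_pos": TCP position; "tcp_rot": TCP orientation; "ft_force": force on the tool from outside, world axes, zero at the start; "wrist_torque": the same for the moment, N m; "finger_gap": finger opening in mm; "grip_force": force on a finger pad.
Only numpy, scipy, OpenCV 4.12 (cv2) and the standard library are available. Lean on these libraries where they do the work, as an engineer would, in place of code of your own. Each camera call takes 0.05 s, during which the arm holds its last target. There are 200 camera calls.

## Working session

There is one attempt and no reset: what is moved stays moved. The work goes in short steps, Python scripts to look and compute and a tool call to move; the robot and the scene stay as the last step left them, time stands still between calls to the robot, and variables do not carry over. Pictures are saved under pics/ and viewed, at most 14 in all, crops included, and the job is handed in when it is done.

Besides the shell and the picture viewer there is one more tool, called after "Request:" as name(argument=value, ...) on one line, values as JSON. step_arm: Moves the arm, as the interface text tells. Shifts and turns lie within -1 to 1; 1 stands for 200 mm of shift or 180 degrees of turn. Its arguments: {"type":"object","properties":{"delta_pos":{"type":"array","items":{"type":"array","items":{"type":"number","minimum":-1,"maximum":1}}},"spin":{"type":"array","items":{"type":"number","minimum":-1,"maximum":1}},"gripper":{"type":"number"},"squeeze":{"type":"number"}},"required":["delta_pos","spin"]}

```bash
mkdir -p pics; cat > h.py <<'E'
import numpy as np, cv2
from bench import r
def snap(n,f):
    s=r.snapshot(n); cv2.imwrite(f'pics/{f}.png',s['pixels']); return s
def ray(s,u,v):
    T=np.array(s['camera_from_world']);R=T[:3,:3];t=T[:3,3]
    d=np.array([(u-s['cx'])/s['fx'],-(v-s['cy'])/s['fy'],-1.])
    return -R.T@t, R.T@d
def onz(s,u,v,z):
    o,d=ray(s,u,v); return o+d*(z-o[2])/d[2]
def proj(s,p):
    T=np.array(s['camera_from_world']);c=T[:3,:3]@np.array(p,float)+T[:3,3]
    return s['cx']+s['fx']*c[0]/-c[2], s['cy']-s['fy']*c[1]/-c[2]
E
python3 - <<'E'
from h import *
a=snap('scene','s0');b=snap('top','t0')
print([k for k in a], np.round(ray(a,320,240),2), np.round(ray(b,320,240),2),a['fx'],b['fx'])
print(r.sense())
E
```

```text
['pixels', 'fx', 'fy', 'cx', 'cy', 'camera_from_world'] [[ 8.4530e+01 -8.2639e+02  5.5695e+02]
 [ 3.8000e-01  8.1000e-01 -4.5000e-01]] [[ 4.4723e+02  4.1640e+01  9.2776e+02]
 [ 4.0000e-02 -3.0000e-02 -1.0000e+00]] 574.3813495012066 459.86243633103385
{'time': 0.1, 'joint_pos': array([ 7.16554876e+01,  7.51115300e+00,  8.53236445e+01, -5.51363184e-04,
        8.72628945e+01, -4.89402520e+00]), 'qd': array([ 0.01674989, -0.01419326, -0.25370237,  0.02778739, -0.04216764,
       -0.02701903]), 'joint_efforts': array([ 1.03530463e-03, -5.70931292e+01, -5.01954854e+01, -1.11540021e-04,
        7.69588631e-03, -3.98461339e-05]), 'tool_pos': array([139.39431254, 583.06162722, 230.33967094]), 'tcp_rot': array([-1.79902617e+02, -7.78571620e-03,  1.66549533e+02]), 'ft_force': array([-0.48157721, -0.10448739, -0.21935758]), 'wrist_torque': array([-0.0314798 ,  0.02052588, -0.00737379]), 'grip_force': 0.0, 'finger_gap': 85.47853734085481}
```

View pics/t0.png

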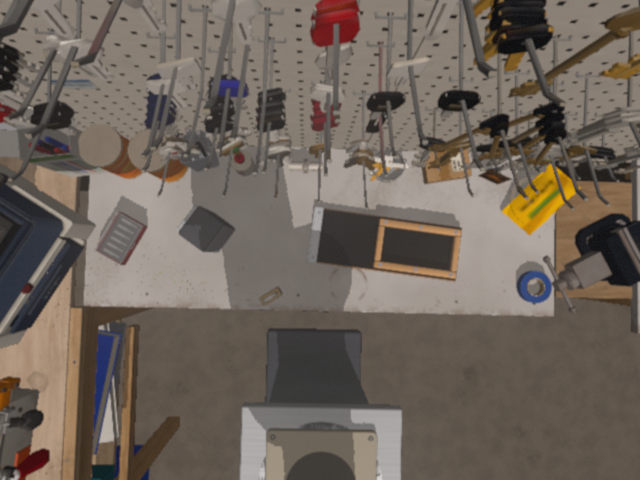

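View pics/s0.png

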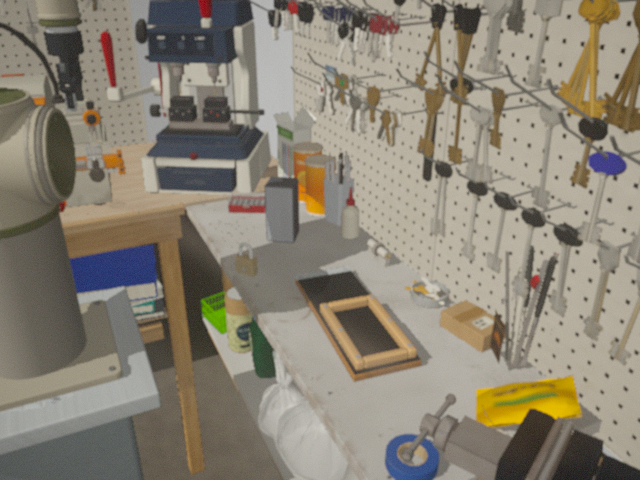

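```bash
python3 - <<'E'
import cv2,numpy as np
a=cv2.imread('pics/s0.png');b=cv2.imread('pics/t0.png')
A=cv2.resize(b[185:300,160:320],None,fx=5,fy=5,interpolation=2)
cv2.imwrite('pics/c1.png',A[:575])
B=cv2.resize(a[160:280,225:385],None,fx=5,fy=5,interpolation=2)
cv2.imwrite('pics/c2.png',B)
E
python3 - <<'E'
from h import *
b=r.snapshot('top'); 
for n,p in dict(tcp=(139,583,230),base=(0,0,0)).items(): print(n,proj(b,p))
for n,u,v,z in [('edgeA',316,203,14),('edgeB',311,261,14),('r1',461,225,14),('r2',456,278,14),('pad',271,295,0),('safe',207,225,130),('bench',300,310,0)]: print(n,onz(b,u,v,z).round())
E
```

```text
tcp (np.float64(-73.59679595750515), np.float64(458.88390250042255))
base (np.float64(319.8827073695901), np.float64(483.88931183688584))
edgeA [554.  23.  14.]
edgeB [439.  30.  14.]
r1 [ 519. -270.   14.]
r2 [ 412. -261.   14.]
pad [368. 108.   0.]
safe [497. 212. 130.]
bench [340.  49.   0.]
```

View pics/c1.png

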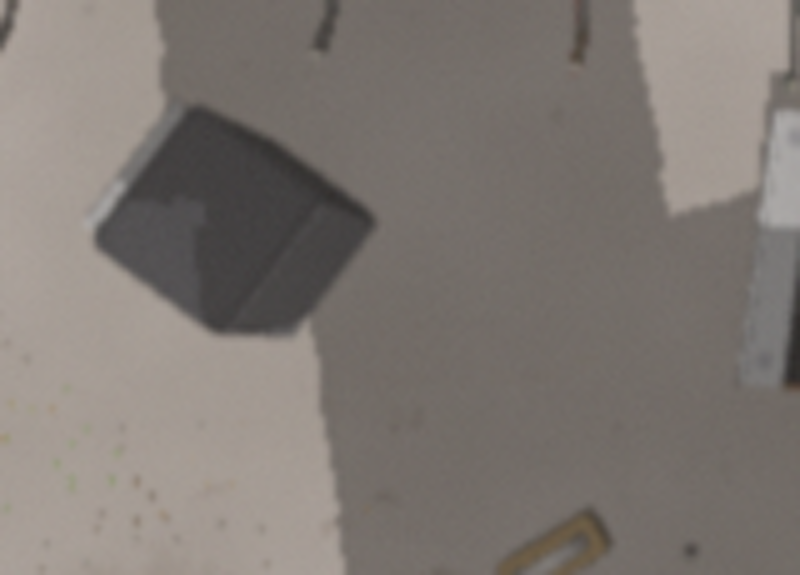

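View pics/c2.png

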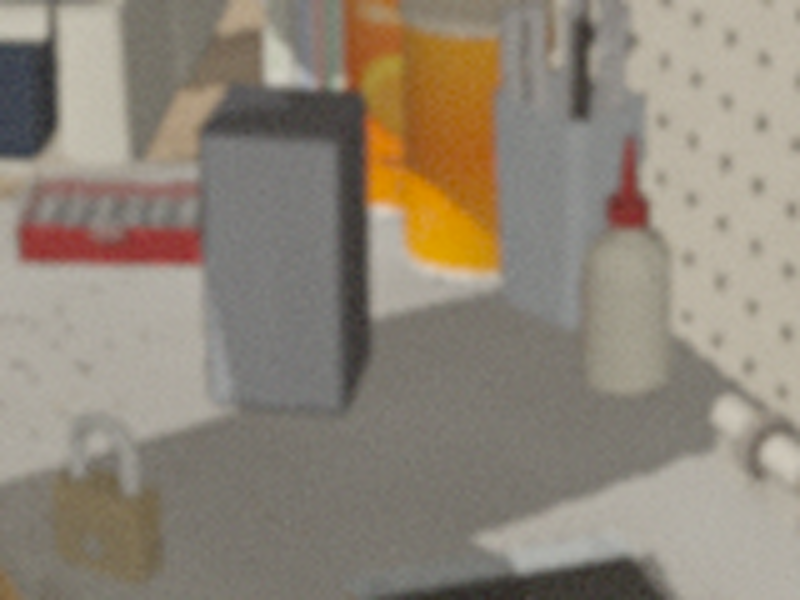

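```bash
python3 - <<'E'
from h import *
b=r.snapshot('top')
f=lambda x,y:(160+x/5-.4,185+y/5-.4)
C=[onz(b,*f(x,y),130)[:2] for x,y in [(183,98),(86,227),(226,332),(323,200)]]
C=np.array(C);print(C.round(1),[round(np.linalg.norm(C[i]-C[i-1]),1) for i in range(4)],C.mean(0))
d=(C[2]+C[3]-C[0]-C[1]);print('safe x ang',np.degrees(np.arctan2(d[1],d[0])))
d=(C[0]+C[3]-C[1]-C[2]);print('y ang',np.degrees(np.arctan2(d[1],d[0])))
# board: dark mat+wood contour using saturation/darkness inside ROI
hsv=cv2.cvtColor(b['pixels'],cv2.COLOR_BGR2HSV)
m=((hsv[...,2]<75)|(hsv[...,1]>90)).astype('uint8')*255;m[:195]=0;m[290:]=0;m[:,:300]=0;m[:,475:]=0
c=max(cv2.findContours(m,0,2)[0],key=cv2.contourArea)
q=cv2.boxPoints(cv2.minAreaRect(c));print(q)
Q=np.array([onz(b,*p,14)[:2] for p in q]);print(Q.round(1),[round(np.linalg.norm(Q[i]-Q[i-1]),1) for i in range(4)])
E
```

```text
[[532.5 232.4]
 [486.9 263.8]
 [452.  214.6]
 [498.5 183. ]] [np.float64(59.9), np.float64(55.4), np.float64(60.3), np.float64(56.2)] [492.47568374 223.45197889]
safe x ang -124.88334458591171
y ang -34.39158083457252
[[316.20288 261.84583]
 [323.41382 208.96553]
 [461.70587 227.82355]
 [454.49493 280.70386]]
[[ 437.2   19.4]
 [ 542.9    7.8]
 [ 513.1 -271.1]
 [ 406.9 -257.9]] [np.float64(279.0), np.float64(106.3), np.float64(280.5), np.float64(107.1)]
```

Request:
step_arm(delta_pos=[[0.1,-0.2,0],[0.12,-0.22,0],[0.16,-0.22,0],[0.16,-0.22,0],[0.16,-0.2,0],[0.18,-0.18,0],[0.2,-0.18,0],[0.2,-0.18,0]], spin=[-0.052,-0.052,-0.052,-0.052,-0.052,-0.052,-0.052,-0.052], gripper=1)

```text
time: 1.2
tool_pos: [396.6, 262.2, 231.4]
tcp_rot: [180.0, -0.0, 91.4]
ft_force: [-0.3, -0.5, -0.3]
finger_gap: 85.5
grip_force: 0.0
```

Request:
step_arm(delta_pos=[[0.16,-0.06,0],[0.12,-0.05,0],[0.1,-0.05,0],[0.1,-0.04,0],[0,0,0],[0,0,0]], spin=[-0.052,-0.052,-0.052,-0.045,0,0])

```text
time: 1.95
tool_pos: [491.0, 223.7, 231.0]
tcp_rot: [-180.0, 0.0, 55.6]
ft_force: [-0.2, -0.7, 0.6]
finger_gap: 85.1
grip_force: 0.0
```

```bash
python3 - <<'E'
from h import *
s=snap('wrist','w1');t=snap('top','t1');print(r.sense()['tool_pos'],r.sense()['tcp_rot'],np.round(ray(s,320,240),2),s['fx'])
E
```

```text
[490.89369364 223.93996794 231.24847563] [-1.79980840e+02  6.87093819e-03  5.56215843e+01] [[ 5.3704e+02  2.9226e+02  3.7265e+02]
 [-1.8000e-01 -2.6000e-01 -9.5000e-01]] 431.9557664635726
```

View pics/w1.png

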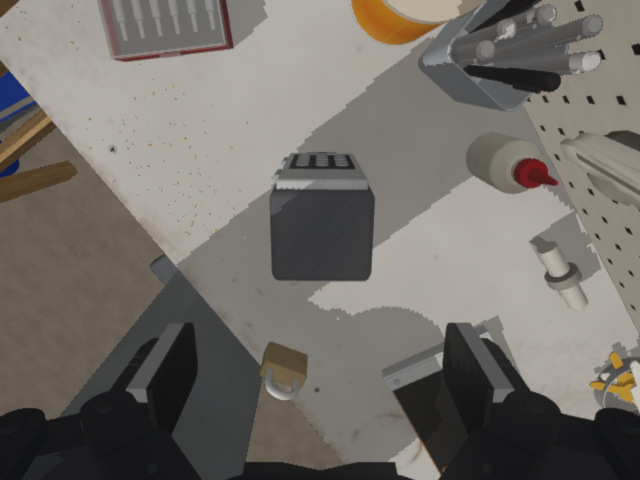

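```bash
python3 - <<'E'
from h import *
s=r.snapshot('wrist')
C=np.array([onz(s,*p,130)[:2] for p in [(274,183),(371,184),(373,280),(272,281)]])
print(C.round(1),[round(np.linalg.norm(C[i]-C[i-1]),1) for i in range(4)],C.mean(0).round(1))
d=C[2]+C[3]-C[0]-C[1];print('x ang',np.degrees(np.arctan2(d[1],d[0])))
E1=onz(s,384,374,14);E2=onz(s,499,317,14);d=E2-E1
print(E1.round(1),E2.round(1),np.linalg.norm(d),np.degrees(np.arctan2(d[1],d[0])),(E1+E2)/2)
for n,p,z in [('pad',(283,372),30),('bottle',(500,165),0),('cyl',(558,275),15)]:print(n,onz(s,*p,z).round())
E
```

```text
[[488.1 267.9]
 [533.3 236.3]
 [502.5 185.3]
 [451.1 219.7]] [np.float64(60.8), np.float64(55.2), np.float64(59.6), np.float64(61.9)] [493.7 227.3]
x ang -124.31804636005648
[441.6  43.1  14. ] [563.  36.  14.] 121.6058590366805 -3.3591477446048708 [502.33312672  39.57596027  14.        ]
pad [369. 109.  30.]
bottle [632. 158.   0.]
cyl [626.  45.  15.]
```

Request:
step_arm(delta_pos=[[0.015,0.015,-0.15],[0,0,-0.2],[0,0,-0.2],[0,0,-0.13],[0,0,-0.05],[0,0,0]], spin=[0,0,0,0,0,0])

```text
time: 2.85
tool_pos: [494.2, 226.7, 85.3]
tcp_rot: [-180.0, 0.0, 55.5]
ft_force: [-0.3, 0.2, 0.1]
finger_gap: 85.2
grip_force: 0.0
```

Request:
step_arm(delta_pos=[[0,0,0],[0,0,0],[0,0,0],[0,0,0],[0,0,0]], spin=[0,0,0,0,0], gripper=-1, squeeze=50)

```text
time: 3.48
tool_pos: [495.6, 227.1, 87.2]
tcp_rot: [179.9, -0.1, 55.5]
ft_force: [-2.3, 0.9, 5.5]
finger_gap: 61.8
grip_force: 55.6
```

Request:
step_arm(delta_pos=[[0,0,0.08],[0,0,0.12],[0.02,-0.1,0],[0.02,-0.1,0],[0.02,-0.1,0],[0,-0.1,0],[0,0,0],[0,0,0]], spin=[0,0,0.035,0.045,0.045,0.033,0,0])

```text
time: 4.47
tool_pos: [506.3, 146.7, 125.3]
tcp_rot: [-180.0, -0.0, 83.8]
ft_force: [-0.7, 0.3, -7.6]
finger_gap: 61.5
grip_force: 57.9
```

```bash
python3 - <<'E'
from h import *
w=snap('wrist','w2');t=snap('top','t2');s=snap('scene','s2');print(r.sense()['tool_pos'],r.sense()['tcp_rot'],r.sense()['ft_force'])
a=cv2.resize(t['pixels'][190:290,290:480],None,fx=3,fy=3,interpolation=2)
b=cv2.resize(s['pixels'][170:390,260:430],None,fx=1.35,fy=1.35)
W=cv2.resize(w['pixels'],None,fx=.9,fy=.9)[:,:]
im=np.zeros((600,800,3),'uint8');im[:a.shape[0],:a.shape[1]]=a;im[:b.shape[0],570:570+b.shape[1]]=b
x=w['pixels'][180:480];x=x[:299,:570];im[300:300+x.shape[0],:570]=x
cv2.imwrite('pics/m2.png',im)
E
```

```text
[506.39759668 147.11281685 125.28955862] [-1.79985774e+02 -7.86123351e-03  8.39182533e+01] [-0.93821191  0.34954829 -6.79701521]
```

View pics/m2.png

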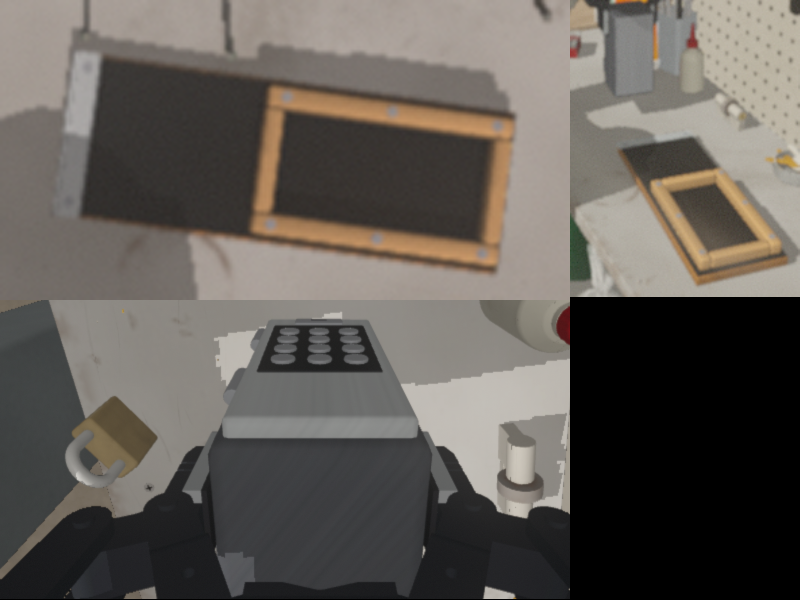

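```bash
python3 - <<'E'
from h import *
t=r.snapshot('top');w=r.snapshot('wrist')
f=lambda x,y:(290+x/3-.33,190+y/3-.33)
u=lambda d:np.degrees(np.arctan2(d[1],d[0]))
B=np.array([onz(t,*f(*p),14)[:2] for p in [(77,50),(55,216),(496,271),(514,115)]])
print(B.round(1),[round(np.linalg.norm(B[i]-B[i-1]),1) for i in range(4)])
print('ang',u(B[3]-B[0]),u(B[2]-B[1]),u(B[0]-B[1]),'edge mid',B[:2].mean(0),'centre',B.mean(0))
K=np.array([onz(t,*f(*p),30)[:2] for p in [(270,85),(515,115),(497,266),(250,233)]]);print('cradle',K.mean(0),[round(np.linalg.norm(K[i]-K[i-1]),1) for i in range(4)])
K=np.array([onz(t,*f(*p),30)[:2] for p in [(285,108),(495,136),(478,243),(272,214)]]);print('pocket',K.mean(0),[round(np.linalg.norm(K[i]-K[i-1]),1) for i in range(4)])
for z in (164,168):
  F=np.array([onz(w,*p,z) for p in [(225,298),(415,298)]]);print('front',F.round(1),np.linalg.norm(F[0]-F[1]))
E
```

```text
[[ 547.7   24.1]
 [ 437.1   35.6]
 [ 408.3 -258.9]
 [ 512.7 -269.7]] [np.float64(295.9), np.float64(111.2), np.float64(296.0), np.float64(105.0)]
ang -96.78391230414915 -95.58677585853158 -5.971899666544708 edge mid [492.37745195  29.86258249] centre [ 476.43572505 -117.23692497]
cradle [ 470.01150678 -178.38102672] [np.float64(97.7), np.float64(163.0), np.float64(99.9), np.float64(163.6)]
pocket [ 469.61565864 -178.00121094] [np.float64(69.9), np.float64(139.7), np.float64(71.2), np.float64(136.7)]
front [[484.5 181.6 164. ]
 [534.2 176.4 164. ]] 50.03049888947727
front [[485.6 183.5 168. ]
 [533.5 178.4 168. ]] 48.08672955106359
```

```bash
python3 - <<'E'
from h import *
s=r.snapshot('scene')
g=s['pixels'][160:260,270:350]
im=cv2.resize(g,None,fx=6,fy=6,interpolation=2)
cv2.imwrite('pics/s3.png',im)
p=r.sense()['tool_pos'];x=np.array([-.106,-.994]);y=np.array([.994,-.106])
for dz in (25,30,35,40):
  for zz in(0,130):
    print(dz,zz,[tuple(((np.array(proj(s,[*(p[:2]+31*x+k*31*y),dz+zz]))-[270,160])*6).round().astype(int)) for k in(-1,1)])
E
```

```text
25 0 [(np.int64(140), np.int64(534)), (np.int64(316), np.int64(506))]
25 130 [(np.int64(133), np.int64(170)), (np.int64(317), np.int64(148))]
30 0 [(np.int64(140), np.int64(520)), (np.int64(316), np.int64(493))]
30 130 [(np.int64(133), np.int64(155)), (np.int64(318), np.int64(133))]
35 0 [(np.int64(140), np.int64(507)), (np.int64(316), np.int64(480))]
35 130 [(np.int64(133), np.int64(141)), (np.int64(318), np.int64(118))]
40 0 [(np.int64(140), np.int64(494)), (np.int64(316), np.int64(467))]
40 130 [(np.int64(132), np.int64(126)), (np.int64(318), np.int64(104))]
```

View pics/s3.png

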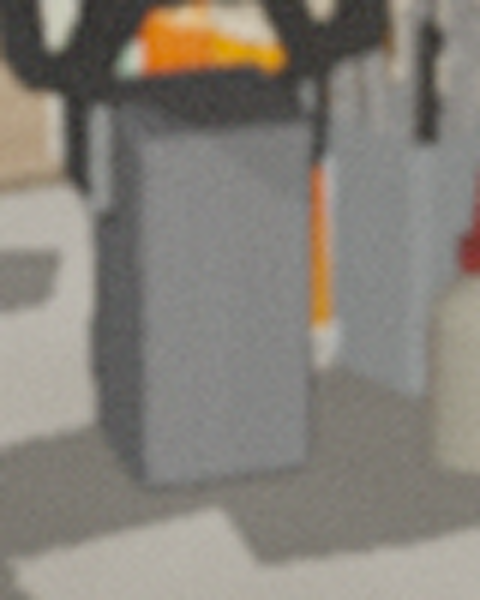

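Request:
step_arm(delta_pos=[[-0.01,-0.1,0],[-0.015,-0.1,0],[-0.012,-0.1,-0.04],[-0.01,-0.07,-0.06],[0,0,-0.06],[0,0,-0.02],[0,0,0],[0,0,0]], spin=[0,0,0,0,0,0,0,0])

```text
time: 5.78
tool_pos: [497.6, 73.0, 89.8]
tcp_rot: [180.0, -0.0, 84.0]
ft_force: [0.3, 0.5, -7.3]
finger_gap: 61.5
grip_force: 57.8
```

Request:
step_arm(delta_pos=[[-0.001,-0.01,0],[-0.001,-0.01,0],[-0.001,-0.01,0],[0,0,0]], spin=[0,0,0,0])

```text
time: 6.28
tool_pos: [496.6, 66.3, 89.4]
tcp_rot: [180.0, -0.0, 83.9]
ft_force: [0.2, 0.2, -8.7]
finger_gap: 61.4
grip_force: 57.9
```

Request:
step_arm(delta_pos=[[0,-0.01,0],[0,0,0]], spin=[0,0])

```text
time: 6.52
tool_pos: [496.6, 65.2, 89.4]
tcp_rot: [-180.0, -0.1, 83.9]
ft_force: [-0.7, 4.7, -6.7]
finger_gap: 61.6
grip_force: 58.1
```

Request:
step_arm(delta_pos=[[0,-0.01,0],[0,0,0]], spin=[0,0])

```text
time: 6.78
tool_pos: [496.6, 63.5, 89.5]
tcp_rot: [-180.0, -0.1, 83.9]
ft_force: [-0.6, 7.2, -5.3]
finger_gap: 61.3
grip_force: 58.2
```

Request:
step_arm(delta_pos=[[0,-0.01,0],[0,0,0]], spin=[0,0])

```text
time: 7.02
tool_pos: [496.7, 61.6, 89.6]
tcp_rot: [180.0, -0.1, 83.9]
ft_force: [-0.5, 6.2, -5.1]
finger_gap: 61.6
grip_force: 58.1
```

Request:
step_arm(delta_pos=[[0.002,0.02,0],[0,0.002,-0.006],[0,0,-0.006],[0,0,0]], spin=[0,0,0,0], squeeze=20)

```text
time: 7.52
tool_pos: [497.2, 65.0, 88.1]
tcp_rot: [180.0, -0.0, 83.9]
ft_force: [-5.2, 1.1, 6.0]
finger_gap: 61.4
grip_force: 59.3
```

Request:
step_arm(delta_pos=[[0,0,-0.005],[0,0,0]], spin=[0,0])

```text
time: 7.78
tool_pos: [497.3, 65.1, 88.0]
tcp_rot: [180.0, -0.0, 83.9]
ft_force: [-9.4, 3.6, 13.4]
finger_gap: 61.6
grip_force: 60.3
```

Request:
step_arm(delta_pos=[[0,0,0],[0,0,0],[0,0,0],[0,0,0],[0,0,0]], spin=[0,0,0,0,0], gripper=1)

```text
time: 8.4
tool_pos: [497.0, 64.9, 85.8]
tcp_rot: [-180.0, 0.0, 83.9]
ft_force: [-0.1, -0.3, 1.0]
finger_gap: 85.3
grip_force: 0.0
```

Request:
step_arm(delta_pos=[[0,0,0.1],[0,0,0.2],[0,0,0.2],[0,0,0.1],[0,0,0],[0,0,0]], spin=[0,0,0,0,0,0])

```text
time: 9.15
tool_pos: [496.4, 64.9, 204.5]
tcp_rot: [-179.9, 0.0, 83.9]
ft_force: [-0.3, 0.4, -0.9]
finger_gap: 85.2
grip_force: 0.0
```

```bash
python3 - <<'E'
from h import *
t=snap('top','t4');s=snap('wrist','w4');S=snap('scene','s4')
a=cv2.resize(t['pixels'][195:275,250:350],None,fx=4,fy=4,interpolation=2)
b=cv2.resize(S['pixels'][180:300,250:350],None,fx=4,fy=4,interpolation=2)[:480]
im=np.zeros((600,800,3),'uint8');im[:320,:400]=a;im[:480,400:]=b;
w=cv2.resize(s['pixels'],None,fx=.58,fy=.58);im[321:321+278,:371]=w[:278]
cv2.imwrite('pics/m4.png',im);print(r.sense()['tool_pos'])
E
```

```text
[496.09912967  64.90547697 204.24173681]
```

View pics/m4.png

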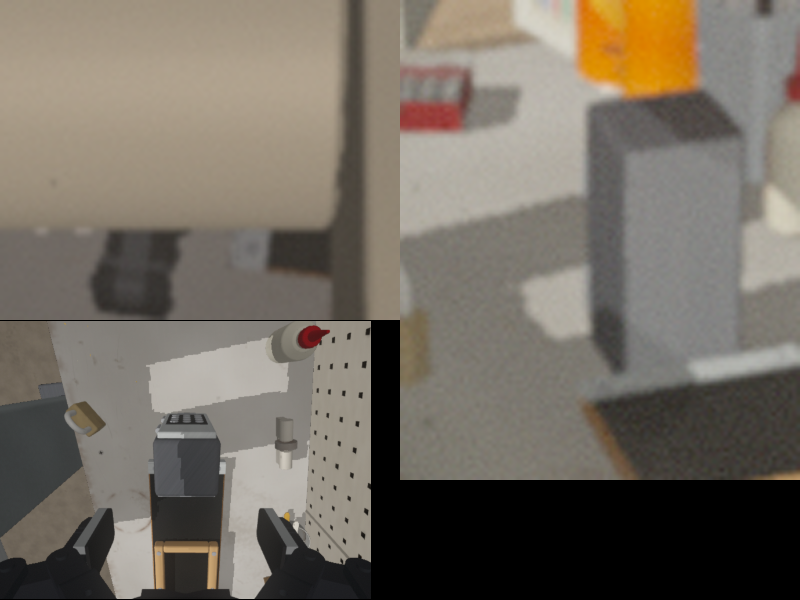

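Request:
step_arm(delta_pos=[[0.02,0.16,0],[0.018,0.16,0],[0,0,-0.15],[0,0,-0.2],[0,0,-0.1],[0,0,0],[0,0,0],[0,0,0]], spin=[0,0,0,0,0,0,0,0], gripper=-1)

```text
time: 10.3
tool_pos: [505.6, 129.0, 117.3]
tcp_rot: [179.9, -0.0, 83.9]
ft_force: [0.3, -0.5, 0.8]
finger_gap: 0.0
grip_force: 0.0
```

Request:
step_arm(delta_pos=[[-0.004,-0.035,0],[-0.004,-0.03,0],[-0.002,-0.02,0],[0,0,0]], spin=[0,0,0,0])

```text
time: 10.8
tool_pos: [502.6, 111.5, 116.0]
tcp_rot: [180.0, -0.0, 83.9]
ft_force: [-0.7, 0.1, 0.4]
finger_gap: -0.1
grip_force: 0.0
```

Request:
step_arm(delta_pos=[[-0.003,-0.03,0],[-0.003,-0.03,0],[-0.003,-0.03,0.005],[-0.003,-0.03,0.01],[-0.003,-0.03,0.01],[-0.003,-0.03,0.01]], spin=[0,0,0,0,0,0])

```text
time: 11.55
tool_pos: [498.8, 75.4, 123.0]
tcp_rot: [-180.0, 0.0, 83.9]
ft_force: [0.5, 1.6, -0.0]
finger_gap: 0.2
grip_force: 0.7
```

```bash
python3 - <<'E'
from h import *
S=snap('scene','s5')
cv2.imwrite('pics/s5c.png',cv2.resize(S['pixels'][150:330,230:430],None,fx=3,fy=3,interpolation=2))
E
```

```text
(no output)
```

View pics/s5c.png

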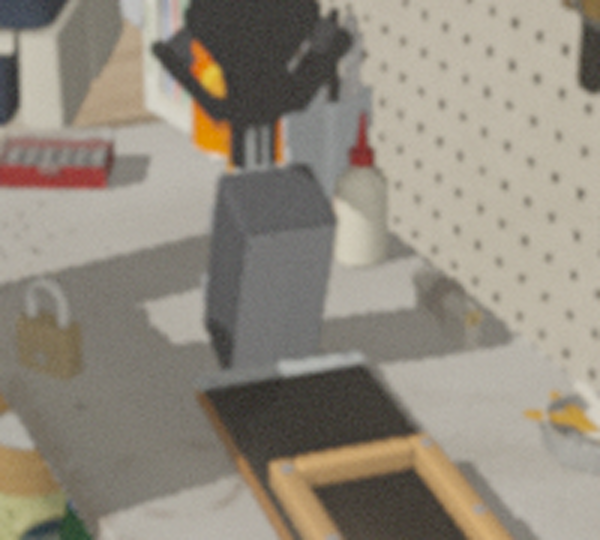

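Request:
step_arm(delta_pos=[[-0.003,-0.03,0.01],[-0.003,-0.03,0.01],[-0.003,-0.03,0.01],[-0.003,-0.03,0.005],[-0.003,-0.03,0.005],[-0.003,-0.03,0],[-0.003,-0.03,0],[-0.003,-0.03,0]], spin=[0,0,0,0,0,0,0,0])

```text
time: 12.6
tool_pos: [494.1, 27.5, 130.8]
tcp_rot: [-180.0, 0.0, 83.9]
ft_force: [0.3, 0.4, -0.1]
finger_gap: -0.1
grip_force: 0.0
```

Request:
step_arm(delta_pos=[[0,0,0],[0,0,0],[0,0,0.1],[0,0,0.2]], spin=[0,0,0,0])

```text
time: 13.1
tool_pos: [492.6, 28.2, 189.5]
tcp_rot: [-179.7, 0.0, 83.9]
ft_force: [0.2, -0.1, 0.7]
finger_gap: 0.0
grip_force: 0.0
```

```bash
python3 - <<'E'
from h import *
S=snap('scene','s6');w=snap('wrist','w6')
im=np.zeros((600,800,3),'uint8')
im[:360,:400]=cv2.resize(S['pixels'][150:330,230:430],None,fx=2,fy=2,interpolation=2)
im[:480,400:]=w['pixels'][:,120:520]
cv2.imwrite('pics/m6.png',im);print(r.sense()['tool_pos'])
E
```

```text
[496.89140999  28.08621934 195.89072162]
```

View pics/m6.png

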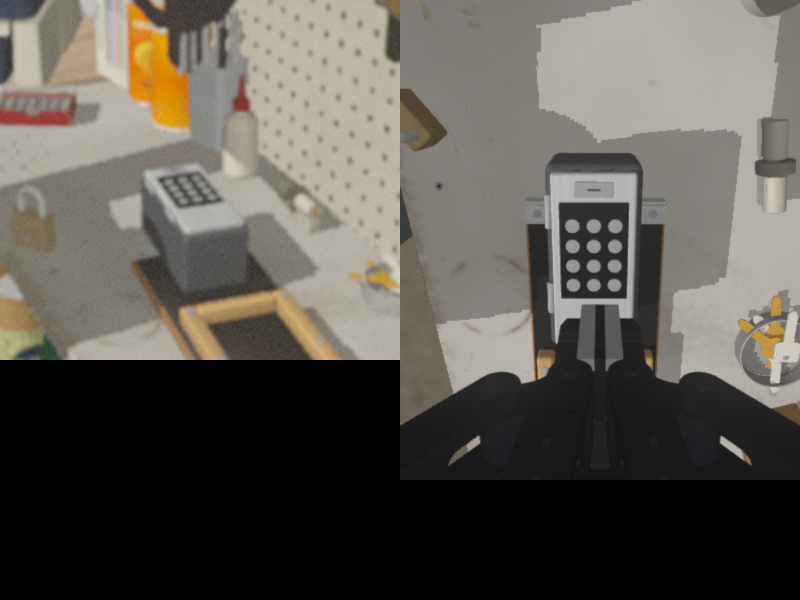

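```bash
python3 - <<'E'
from h import *
w=r.snapshot('wrist');print(r.sense()['tool_pos'])
q=lambda u,v,z:onz(w,u-280,v,z).round(1)
print('edge',q(525,198,14),q(665,198,14))
print('foot155@78',q(547,155,78),q(642,155,78)); print('foot170@78',q(549,170,78),q(640,170,78)); print('foot155@14',q(547,155,14),q(642,155,14))
print('sides v300',q(553,300,78),q(637,300,78),'door', q(553,290,78))
print('tin',q(775,345,20),'cyl',q(775,165,20))
E
```

```text
[495.9583121   28.1196678  193.62685214]
edge [441.5  42.1  14. ] [548.   30.6  14. ]
foot155@78 [471.  80.  78.] [527.2  74.   78. ]
foot170@78 [470.9  71.   78. ] [525.3  65.2  78. ]
foot155@14 [462.9  72.5  14. ] [532.9  65.   14. ]
sides v300 [461.2 -14.8  78. ] [516.7 -20.9  78. ] door [462.3  -7.6  78. ]
tin [ 632.4 -105.1   20. ] cyl [629.   48.1  20. ]
```

Request:
step_arm(delta_pos=[[-0.012,-0.06,0],[-0.013,-0.06,0],[0,0,-0.1],[0,0,-0.1],[0,0,-0.15],[0,0,-0.2],[0,0,-0.15],[0,0,-0.08]], spin=[0,0,0,0,0,0,0,0], gripper=1)

```text
time: 14.25
tool_pos: [487.0, 3.4, 32.2]
tcp_rot: [-179.8, 0.0, 83.9]
ft_force: [0.2, 0.5, 1.1]
finger_gap: 84.9
grip_force: 0.0
```

Request:
step_arm(delta_pos=[[0,0,0],[0,0,0]], spin=[0,0])

```text
time: 14.5
tool_pos: [490.1, 3.7, 36.1]
tcp_rot: [179.9, -0.0, 83.9]
ft_force: [-0.6, -0.6, 0.7]
finger_gap: 85.0
grip_force: 0.0
```

Request:
step_arm(delta_pos=[[0,0,0],[0,0,0],[0,0,0],[0,0,0],[0,0,0]], spin=[0,0,0,0,0], gripper=-1, squeeze=70)

```text
time: 15.12
tool_pos: [490.6, 3.8, 36.5]
tcp_rot: [179.8, 0.0, 83.9]
ft_force: [0.1, -0.5, 6.6]
finger_gap: 61.4
grip_force: 79.2
```

Request:
step_arm(delta_pos=[[0,0,0.05],[0,0,0.1],[0,0,0.1],[0,0,0],[0,0,0]], spin=[0,0,0,0,0])

```text
time: 15.75
tool_pos: [488.2, 4.1, 83.8]
tcp_rot: [-179.9, -0.0, 83.9]
ft_force: [-0.1, 0.3, -8.9]
finger_gap: 60.7
grip_force: 79.0
```

Request:
step_arm(delta_pos=[[-0.01,-0.1,0],[-0.02,-0.17,0],[-0.02,-0.2,0],[-0.02,-0.2,0],[-0.02,-0.15,0],[-0.008,-0.08,0],[0,0,-0.05],[0,0,0]], spin=[0,0,0,0,0,0,0,0])

```text
time: 16.75
tool_pos: [468.2, -174.6, 72.9]
tcp_rot: [-179.8, -0.1, 83.9]
ft_force: [0.6, 0.3, -8.5]
finger_gap: 61.1
grip_force: 78.5
```

Request:
step_arm(delta_pos=[[0,0,0],[0,0,0],[0,0,0]], spin=[0,0,0])

```text
time: 17.12
tool_pos: [469.9, -175.8, 75.2]
tcp_rot: [180.0, 0.0, 84.0]
ft_force: [-0.6, -0.4, -8.3]
finger_gap: 61.4
grip_force: 78.5
```

```bash
python3 - <<'E'
from h import *
S=snap('scene','s7');w=snap('wrist','w7');t=snap('top','t7')
im=np.zeros((600,800,3),'uint8')
im[:450,:400]=cv2.resize(S['pixels'][250:400,290:423],(400,450),interpolation=2)
im[:480,400:]=w['pixels'][:,120:520]
cv2.imwrite('pics/m7.png',im);print(r.sense()['tool_pos'])
E
```

```text
[ 469.73099091 -175.97831253   75.08821935]
```

View pics/m7.png

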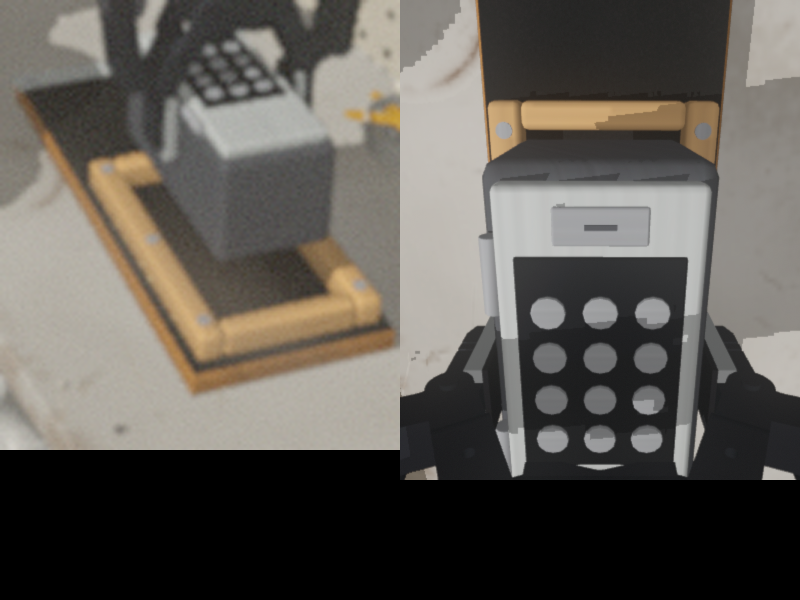

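```bash
python3 - <<'E'
from h import *
w=r.snapshot('wrist');p=r.sense()['tool_pos']
x=np.array([-.106,-.994]);y=np.array([.994,-.106])
q=lambda n,u,v,z:print(n,(lambda d:(round(d@x,1),round(d@y,1)))(onz(w,u-280,v,z)[:2]-p[:2]))
q('foot bottom L',521,141,52.8);q('foot bottom R',678,141,52.8)
q('foot top L',492,182,116.8);q('foot top R',710,182,116.8)
q('batten inner',600,130,30);q('batten inner22',600,130,26);q('batten outer',600,101,30)
q('batten oL',489,101,30);q('batten oR',718,101,30)
S=r.snapshot('scene');k=3.0
q2=lambda n,u,v,z:print(n,(lambda d:(round(d@x,1),round(d@y,1)))(onz(S,290+u*133/400,250+v/3,z)[:2]-p[:2]))
q2('head bot L',225,255,52.8);q2('head bot R',330,238,52.8)
q2('headbatten in',230,320,30);q2('headbatten in R',335,293,30);q2('board corner L',195,390,0);q2('board R',393,342,0)
q2('batten far outer L',205,360,14)
E
```

```text
foot bottom L (np.float64(-66.5), np.float64(-29.8))
foot bottom R (np.float64(-66.5), np.float64(28.5))
foot top L (np.float64(-63.5), np.float64(-25.7))
foot top R (np.float64(-63.5), np.float64(25.2))
batten inner (np.float64(-68.7), np.float64(-0.5))
batten inner22 (np.float64(-68.4), np.float64(-0.5))
batten outer (np.float64(-80.3), np.float64(-0.5))
batten oL (np.float64(-80.3), np.float64(-46.2))
batten oR (np.float64(-80.3), np.float64(48.1))
head bot L (np.float64(53.8), np.float64(-23.1))
head bot R (np.float64(57.7), np.float64(31.9))
headbatten in (np.float64(74.7), np.float64(-28.4))
headbatten in R (np.float64(72.1), np.float64(29.2))
board corner L (np.float64(83.9), np.float64(-49.5))
board R (np.float64(82.7), np.float64(58.4))
batten far outer L (np.float64(80.4), np.float64(-43.3))
```

Request:
step_arm(delta_pos=[[0.005,-0.012,0],[0,0,-0.04],[0,0,-0.04],[0,0,-0.04],[0,0,-0.02],[0,0,0]], spin=[0,0,0,0,0,0])

```text
time: 18.12
tool_pos: [470.2, -178.2, 46.3]
tcp_rot: [-179.9, -0.0, 83.9]
ft_force: [-0.6, 0.4, -7.5]
finger_gap: 60.8
grip_force: 78.8
```

Request:
step_arm(delta_pos=[[0,0,-0.02],[0,0,-0.02],[0,0,0],[0,0,0]], spin=[0,0,0,0])

```text
time: 18.62
tool_pos: [470.6, -178.5, 38.9]
tcp_rot: [180.0, 0.0, 83.9]
ft_force: [-0.4, -1.1, -7.0]
finger_gap: 61.0
grip_force: 78.8
```

Request:
step_arm(delta_pos=[[0,0,-0.01],[0,0,-0.005],[0,0,0]], spin=[0,0,0])

```text
time: 19.0
tool_pos: [470.8, -178.5, 36.6]
tcp_rot: [180.0, 0.0, 83.9]
ft_force: [-4.8, 2.3, 1.7]
finger_gap: 61.4
grip_force: 79.6
```

On the floor; open and rise.

Request:
step_arm(delta_pos=[[0,0,0],[0,0,0],[0,0,0],[0,0,0],[0,0,0]], spin=[0,0,0,0,0], gripper=1)

```text
time: 19.62
tool_pos: [470.6, -178.5, 35.9]
tcp_rot: [180.0, 0.0, 83.9]
ft_force: [0.3, -0.0, 0.3]
finger_gap: 85.4
grip_force: 0.0
```

Request:
step_arm(delta_pos=[[0,0,0.1],[0,0,0.2],[0,0,0.3],[0,0,0.3],[0,0,0],[0,0,0]], spin=[0,0,0,0,0,0])

```text
time: 20.38
tool_pos: [470.6, -178.5, 215.8]
tcp_rot: [180.0, 0.0, 83.9]
ft_force: [0.1, 0.1, -0.0]
finger_gap: 85.8
grip_force: 0.0
```

```bash
python3 - <<'E'
from h import *
S=r.snapshot('scene');w=r.snapshot('wrist');print(r.sense()['tool_pos'],r.sense()['time'])
im=np.zeros((480,800,3),'uint8')
im[:450,:400]=cv2.resize(S['pixels'][250:400,290:423],(400,450),interpolation=2)
im[:,400:]=w['pixels'][:,120:520]
cv2.imwrite('pics/m8.png',im)
E
```

```text
[ 469.6589082  -177.99934943  214.05296192] 20.475
```

View pics/m8.png

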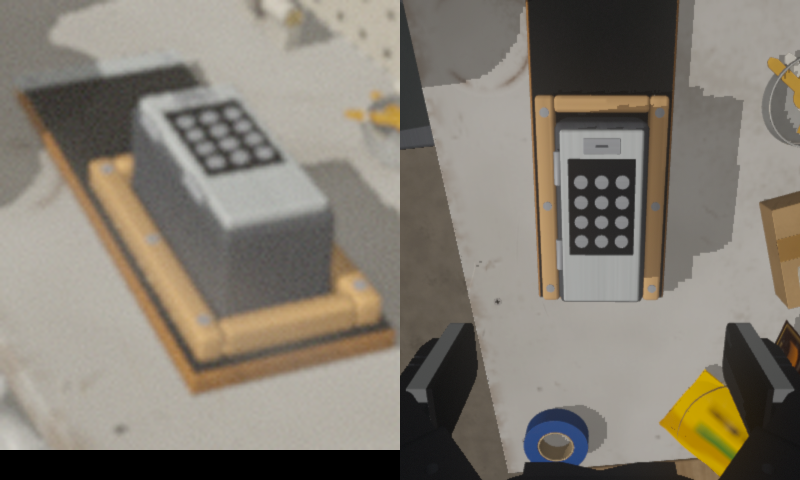

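The safe lies flat inside all four battens, door up, with foot at wrist-view (602,125) and battens at about u 545 and 657. It is released and the arm is clear.

```bash
python3 -c "
from bench import r
print(r.hand_in())"
```

```text
the job is handed in; nothing more can be done
None
```

I tipped the key safe over the edge onto its back and lowered it into the cradle, door up; it was released with the arm clear and the job handed in at about 20 s, but the hand-in returned no verdict.

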